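Clamp the white plaster cast in the lever holder

ROBOT

A 6-joint arm with a two-finger parallel gripper is mounted at the origin on a cart in front of the work surface, level with it; the furniture and walls round the work are solid. World frame = base frame: x ahead of the robot, y to its left, z up, the work surface at z = 0. Lengths are in m, angles in rad, forces in N, time in s.
With the tool pointing down it reaches from about 0.375 to 0.9 m from the base axis. Payload 3.1 kg.
Tool frame: the origin (TCP) lies midway between the tips of the shut fingers; the grasp point (between the pads) lies 19 mm behind it; z points along the fingers, y is the line along which they close (so a half turn about z gives the same grasp; the last joint's range is limited). The gripper opens to 87 mm and grips with 3 to 60 N. Pads are 19 mm wide; open, the fingers measure 117 mm over their backs; the gripper's body (75 mm by 190 mm) begins 51 mm behind the grasp point.
Start: joints at [1.133, 0.527, 1.433, -0, 1.181, -0.178], TCP at [0.161, 0.604, 0.223] pointing down, gripper open.
Joint ranges: [-3.08, 3.08], [-0.75, 2.2], [0.22, 2.44], [-1.43, 4.57], [0, 2.65], [-2.85, 2.85]. Speed limits (rad/s): [2.79, 2.79, 3.14, 3.14, 3.14, 3.14].

INTERFACE

Orientations are given as a 3x3 rotation matrix whose columns are the frame's x, y, z axes.
In Python, from rig import r, cams, nets gives the robot as it stands.
- The arm moves only by the tool send_rows, never from a script. Its argument "motion" is a list of rows, each an object of numbers: "tx", "ty", "tz": the shift along the world's x, y, z in cm; "twist": the turn about the world's z in degrees; "jaw": the finger opening in cm, from 0 to 8.7. A call has 1 to 8 rows; each row shifts and turns the commanded pose from where the row before left it; what a row does not reach is not made up. A row lasts 1/10 s, in which the tool goes at most 50 mm and 8.59 degrees, less where a joint would pass 70% of its speed; a pose out of reach is approached as far as the arm can. A call with a gripper value outside its range is refused whole. The fingers move at their own pace and stop on an object; "force" is the grip in N (left out, the last holds). Time passes only in rows, so rows that do not move let the fingers close. It gives the time, the measured TCP pose, the force, the opening and the grip force at its end, in the units of the state.
- r.read_state(): the state, without advancing time (a new reading comes with each control period).
- cams.read_camera(name): name is "scene" or "top" or "wrist"; returns (picture, depth): 480x640x3 uint8, blue, green, red; 480x640 float32, m along the optical axis (not along the pixel's ray), 0 where there is no reading.
- cams.calibration(name): a dict with "fx", "fy", "cx", "cy" (pixels), "pose" (4x4, takes a point from camera to world coordinates). Camera axes: x right, y up, looking along -z (the intrinsics and any distortion apply to the point x, -y, -z); pixel columns grow to the right and rows downward; lengths in m; the calibration is good to about 2 mm. A picture is of the moment at which its call begins: read the wrist's pose just before it. calibration takes no time and is no camera call; for the wrist camera it gives the pose at the moment of the call.
- r.job_done(): hands the job in; it is judged then, once.
Trained networks look in the newest picture that a camera, given by its name, has taken for a name from the list of things; names that differ only in an ending like _2 or _b are one class to them, and where a whole thing is asked for, a point or a joint stands for the part that bears it (a point fixed in the world has none). Each returns a list of dicts, best first, with "p" (0 to 1); they miss things now and then, are a little off and sometimes report something else, mostly with a low value. They report only what shows in the picture. A call takes as long as a camera call. They do not tell look-alikes from the thing itself.
- nets.trace(camera, label): "pixels" (480x640 bool, what is visible of it) and "position" ([column, row] in pixels, amid what is visible of it).
- nets.place_of(camera, label): "position" ([column, row] in pixels: a listed point, or the origin of a listed thing).
The state is a dict: "clock": time; "joint_pos": joint angles; "joint_velocities": joint speeds; "effort": joint torques, N m; "tool_pos": TCP position; "orientation": TCP orientation; "wrist_force": force on the tool from outside, world axes, zero at the start; "torque": the same for the moment, N m; "opening": finger opening in m; "grasp_force": force on a finger pad.
Only numpy, scipy, OpenCV 4.12 (cv2) and the standard library are available. Lean on these libraries where they do the work, as an engineer would, in place of code of your own. Each camera call takes 0.05 s, during which the arm holds its last target. There are 200 camera calls.

TASK

Swing the red-handled clamp lever of the model holder right up and back until it stays open, lay the white plaster cast teeth up on the middle of the holder's rubber bed, between the two end lips and with its long side along the holder, and then lower the lever gently onto the cast (do not let it drop) so that its foot rests on the cast and holds it. Set the cast down rather than dropping it, and leave the tan cast where it is.

Things in the scene. Friction and masses are not known exactly. Their poses are not given: they have to be found in the camera images.
- holder: Model holder screwed down to the worktop (fixed). Base plate 196 x 80 mm, 12 mm high, grey. x axis runs along it from the handle end (-x, towards the robot) to the hinge end (+x); z up. Origin on the worktop under the middle of the bed.
- bed (a point): Centre of the top of the black rubber bed, 30 mm above the worktop; axes as the holder's. The bed is only 36 mm wide (y), so a cast laid on it overhangs at both sides and gripper fingers can pass beside it; the base plate lies 18 mm below the bed's top. Along x the space is closed by two aluminium end lips, 80 mm apart inside, 34 mm wide, rising 7 mm above the bed.
- hinge (a point): Hinge of the clamp lever: on the axis, which is the holder's y axis direction, 70 mm above the worktop and 70 mm to +x of the bed's centre. Two cheeks 39 mm wide over all stand there, up to 84 mm high.
- lever (a joint): Angle of the clamp lever (rad), grows as the handle swings up and back over the hinge. -0.19: shut on nothing (start). 0: arm level, foot resting on a cast that lies on the bed. Stop at 1.90, fully open. The lever weighs 220 g; its hinge has little friction (0.03 N m): short of about 1.4 it falls shut if let go, beyond about 1.75 it stays open by its weight. It takes 2 N or less at the handle to move it.
- handle (a point): Centre of the red handle at the end of the lever: a roller of 20 mm diameter and 24 mm length, its axis along the hinge axis, 155 mm from the hinge. Pinch it by its two flat ends (24 mm apart, along the holder's y); it can then pivot between the fingers as the lever swings. The steel arm beside it is 12 mm wide and 10 mm high and points to the hinge.
- foot (a point): Centre of the underside of the lever's round rubber foot (18 mm diameter), 70 mm from the hinge along the arm and 26 mm below the arm's centre line; it comes down on the middle of the bed.
- white_cast: White plaster cast of a jaw, loose, about 90 g, 53 (x) x 71 (y) x 27 (z) mm; origin at the centre of its underside, z up, teeth on top. The solid base is 14 mm high and is gripped across x (53 mm), at its sides; the tooth arch stands on it. It lies well to the left or right of the holder.
- tan_cast: Tan plaster cast of the same shape and size, on the other side of the holder; to be left alone.
There are look-alikes about, which are no part of the job. What is shaped like the white_cast but blue or pink is not meant.

How it is judged:
By the outcome, as a careful person would: the job done as asked, in the order asked, and still so for the second after the job is handed in, with the robot touching nothing.
It also fails if it takes over 72 s, if anything falls off the work surface, if the arm or the gripper's body presses on something with over 40 N, if the wrist force passes 120 N, or if a joint passes its speed limit or range.

## Working session

There is one attempt and no reset: what is moved stays moved. The work goes in short steps, Python scripts to look and compute and a tool call to move; the robot and the scene stay as the last step left them, time stands still between calls to the robot, and variables do not carry over. Pictures are saved under pics/ and viewed, at most 10 in all, crops included, and the job is handed in when it is done.

Besides the shell and the picture viewer there is one more tool, called after "Request:" as a command line: name --argument value ..., lists and objects as JSON in quotes. send_rows: Moves the arm, as the interface text tells. Its arguments: {"type":"object","properties":{"motion":{"type":"array","items":{"type":"object","properties":{"tx":{"type":"number"},"ty":{"type":"number"},"tz":{"type":"number"},"twist":{"type":"number"},"jaw":{"type":"number"}}}},"force":{"type":"number"}},"required":["motion"]}

```bash
mkdir -p pics; ls; cat > h.py <<'E'
import numpy as np, cv2
from rig import r, cams, nets
def w(cam,u,v,d,c=None):
    c=c or cams.calibration(cam)
    p=np.array([(u-c["cx"])/c["fx"]*d,-(v-c["cy"])/c["fy"]*d,-d,1]); return (np.array(c["pose"])@p)[:3]
def ray(cam,u,v,c=None):
    c=c or cams.calibration(cam); P=np.array(c["pose"])
    return P[:3,3], P[:3,:3]@np.array([(u-c["cx"])/c["fx"],-(v-c["cy"])/c["fy"],-1])
def tri(a,b):
    (o1,d1),(o2,d2)=a,b
    t=np.linalg.lstsq(np.c_[d1,-d2],o2-o1,rcond=None)[0]
    p,q=o1+t[0]*d1,o2+t[1]*d2; return (p+q)/2,np.linalg.norm(p-q)
def med(dep,u,v,k=2):
    a=dep[int(v)-k:int(v)+k+1,int(u)-k:int(u)+k+1]; a=a[a>0]; return float(np.median(a)) if a.size else 0
E
python3 - <<'E'
from h import *
np.set_printoptions(precision=3,suppress=True)
res={}
for cam in("scene","top"):
    im,dep=cams.read_camera(cam); cv2.imwrite(f"pics/{cam}0.png",im); np.save(f"{cam}0.npy",dep)
    c=cams.calibration(cam); print(cam,c["fx"],{k:v for k,v in c.items() if k not in("pose","fx","fy","cx","cy")})
    for l in("white_cast","bed","hinge","handle","foot","holder"):
        for x in nets.place_of(cam,l)[:4]:
            u,v=x["position"]; res.setdefault(l,[]).append((cam,u,v))
            print(l,round(x["p"],2),np.array([u,v]),w(cam,u,v,med(dep,u,v)), im[int(v),int(u)] if 0<=v<480 and 0<=u<640 else "")
print(r.read_state())
E
```

```text
pics
scene 446.4692117701546 {}
white_cast 0.97 [341.9 300. ] [ 0.478 -0.153  0.024] [142 125 200]
white_cast 0.85 [298.6 338. ] [ 0.337 -0.216  0.014] [166  90  63]
white_cast 0.83 [324.1 381.5] [ 0.321 -0.354  0.023] [111  66  52]
white_cast 0.61 [320.5 259.1] [0.52  0.026 0.029] [52 58 59]
bed 0.69 [320.9 256.8] [0.523 0.029 0.034] [52 58 57]
hinge 0.71 [339.6 235.6] [0.587 0.043 0.075] [137 140 141]
handle 0.71 [298.8 264.5] [0.444 0.001 0.046] [ 55  59 173]
foot 0.73 [322.6 254. ] [0.526 0.025 0.043] [48 51 51]
holder 0.65 [323.5 269.5] [0.515 0.001 0.012] [125 133 128]
top 609.7948582183943 {}
white_cast 0.95 [403.5 259.8] [ 0.457 -0.247  0.015] [166 171 167]
white_cast 0.69 [350.4 244.6] [ 0.494 -0.123  0.014] [135 124 163]
white_cast 0.63 [440.5 311.6] [ 0.334 -0.331  0.012] [146  84  60]
white_cast 0.56 [387.1 305.3] [ 0.351 -0.206  0.014] [150  88  63]
handle 0.76 [299.3 266.3] [ 0.442 -0.002  0.048] [ 56  63 144]
foot 0.79 [287.2 227.9] [0.529 0.024 0.067] [139 139 136]
holder 0.9 [289.9 231.6] [0.521 0.018 0.064] [131 130 129]
{'clock': 0.7, 'joint_pos': array([ 1.133,  0.527,  1.433, -0.   ,  1.181, -0.178]), 'joint_velocities': array([ 0.001, -0.   , -0.001,  0.   , -0.002, -0.001]), 'effort': array([ -0.   , -43.986, -17.695,   0.063,   0.05 ,  -0.   ]), 'tool_pos': array([0.161, 0.604, 0.223]), 'orientation': array([[-0.966,  0.257,  0.   ],
       [ 0.257,  0.966,  0.   ],
       [-0.   ,  0.   , -1.   ]]), 'wrist_force': array([-0.514,  0.135, -0.662]), 'torque': array([ 0.01 , -0.009, -0.008]), 'grasp_force': 0.0, 'opening': 0.08691610694016087}
```

View pics/top0.png

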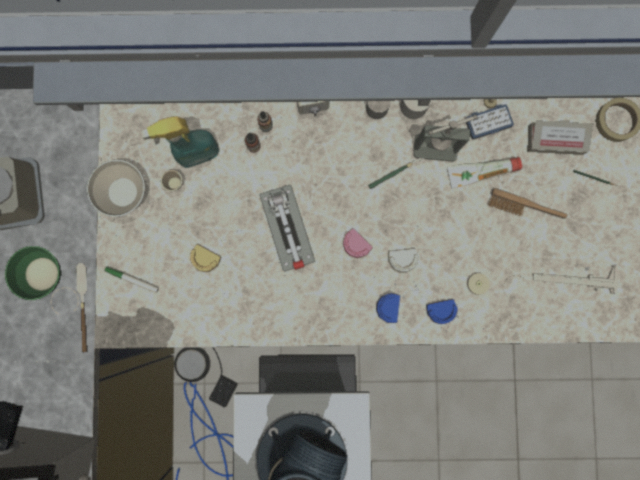

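View pics/scene0.png

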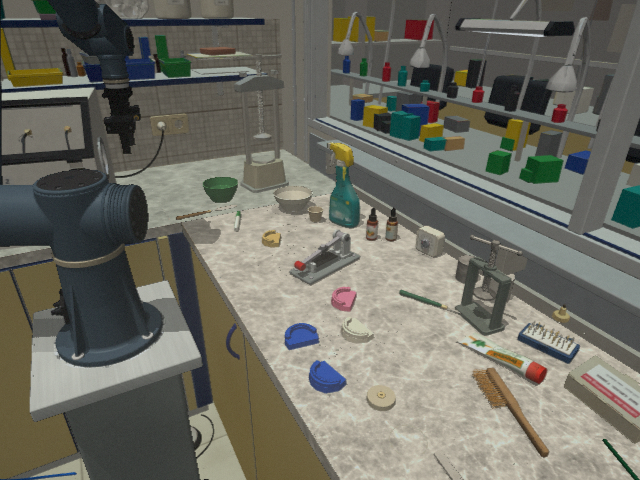

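The top view shows the holder at about (287,228) with its red handle at (298,265), the white cast at (403,260), pink at (356,243), two blue ones at (388,308) and (441,312), and tan at (205,258). The scene view agrees. I'll move the wrist over the holder for a closer look.

Request:
send_rows --motion '[{"tx":2,"ty":-4,"twist":8},{"tx":2,"ty":-4,"twist":8},{"tx":2,"ty":-4,"twist":8},{"tx":2,"ty":-4,"twist":8},{"tx":2,"ty":-4},{"tx":2,"ty":-4},{"tx":2,"ty":-4},{"tx":2,"ty":-4}]'

```text
validation failed for argument at $.mo...
```

Request:
send_rows --motion '[{"tx":2,"ty":-4},{"tx":2,"ty":-4},{"tx":2,"ty":-4},{"tx":2,"ty":-4},{"tx":2,"ty":-4},{"tx":1,"ty":-4},{"tx":1,"ty":-3},{}]'

```text
validation failed for argument at $.mo...
```

```bash
cat > look.py <<'E'
import sys; from h import *
np.set_printoptions(precision=4,suppress=True)
n=sys.argv[1]; c=cams.calibration("wrist"); im,dep=cams.read_camera("wrist"); cv2.imwrite(f"pics/{n}.png",im); np.save(n+".npy",dep)
s=r.read_state(); print(s["clock"],s["tool_pos"],s["orientation"][:,1],"cam",np.array(c["pose"])[:3,3],-np.array(c["pose"])[:3,2])
for l in sys.argv[2:]:
    for x in nets.place_of("wrist",l)[:3]:
        u,v=x["position"]; print(l,round(x["p"],2),np.array([u,v]),w("wrist",u,v,med(dep,u,v),c),[list(a) for a in ray("wrist",u,v,c)][1], im[int(np.clip(v,0,479)),int(np.clip(u,0,639))])
E
python3 look.py w1 white_cast bed hinge handle foot
```

```text
0.75 [0.1605 0.604  0.2226] [0.2569 0.9664 0.0001] cam [0.0955 0.6208 0.3853] [ 0.2358 -0.0619 -0.9698]
```

Request:
send_rows --motion '[{"tx":2,"ty":-4,"tz":0,"twist":8,"jaw":8.7},{"tx":2,"ty":-4,"tz":0,"twist":8,"jaw":8.7},{"tx":2,"ty":-4,"tz":0,"twist":8,"jaw":8.7},{"tx":2,"ty":-4,"tz":0,"twist":8,"jaw":8.7},{"tx":2,"ty":-4,"tz":0,"twist":0,"jaw":8.7},{"tx":2,"ty":-4,"tz":0,"twist":0,"jaw":8.7},{"tx":2,"ty":-4,"tz":0,"twist":0,"jaw":8.7},{"tx":2,"ty":-4,"tz":0,"twist":0,"jaw":8.7}]'

```text
clock: 1.8
tool_pos: [0.3212, 0.2826, 0.2229]
orientation: [[-0.956, -0.295, 0.001], [-0.295, 0.956, 0.0], [-0.001, 0.0, -1.0]]
wrist_force: [0.5, 0.9, -0.3]
opening: 0.0872
grasp_force: 0.0
```

Request:
send_rows --motion '[{"tx":2,"ty":-4,"tz":0,"twist":0,"jaw":8.7},{"tx":2,"ty":-4,"tz":0,"twist":0,"jaw":8.7},{"tx":2,"ty":-4,"tz":0,"twist":0,"jaw":8.7},{"tx":2,"ty":-4,"tz":0,"twist":0,"jaw":8.7},{"tx":2,"ty":-4,"tz":0,"twist":0,"jaw":8.7},{"tx":2,"ty":-4,"tz":0,"twist":0,"jaw":8.7},{"tx":1,"ty":-3,"tz":0,"twist":0,"jaw":8.7},{"tx":0,"ty":0,"tz":0,"twist":0,"jaw":8.7}]'

```text
clock: 2.6
tool_pos: [0.4532, 0.0103, 0.223]
orientation: [[-0.957, -0.289, 0.003], [-0.289, 0.957, -0.002], [-0.003, -0.003, -1.0]]
wrist_force: [0.2, 0.5, 0.2]
opening: 0.0867
grasp_force: 0.0
```

```bash
python3 look.py w1 bed hinge handle foot
```

```text
2.65 [0.4514 0.0123 0.2226] [-0.2905  0.9569 -0.0003] cam [ 0.3883 -0.0089  0.3855] [ 0.2368  0.0699 -0.969 ]
bed 0.7 [316.5 291.1] [0.5155 0.0252 0.0608] [np.float64(0.3665241438874517), np.float64(0.09841817849776335), np.float64(-0.9352853515124315)] [53 52 55]
bed 0.66 [315.7 296.4] [0.5197 0.0258 0.0635] [np.float64(0.38034810642895245), np.float64(0.10035005965700941), np.float64(-0.9317681127613016)] [46 44 46]
hinge 0.8 [318.9 376.2] [0.4295 0.0031 0.3227] [np.float64(0.5766650718468052), np.float64(0.16863462758996833), np.float64(-0.8788721783013238)] [23 46 62]
handle 0.86 [315.7 213.1] [0.4469 0.0038 0.0509] [np.float64(0.1728298139721681), np.float64(0.03765889816120462), np.float64(-0.9869975711018232)] [ 42  45 194]
foot 0.93 [317.2 297.6] [0.5202 0.0274 0.0641] [np.float64(0.3821740948177493), np.float64(0.10510980902795511), np.float64(-0.9309785645641174)] [35 34 35]
```

View pics/w1.png

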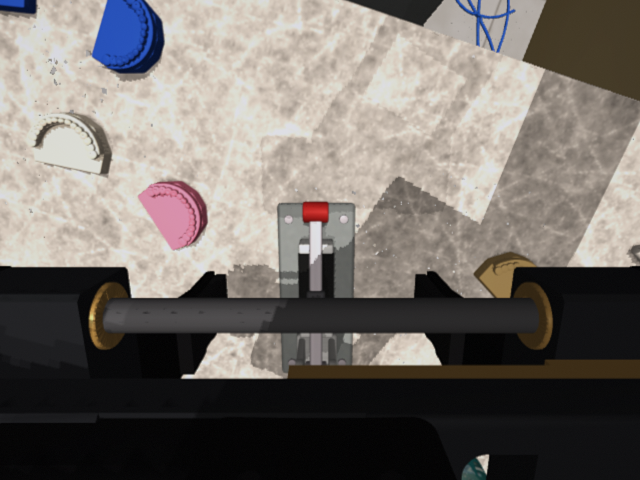

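```bash
python3 - <<'E'
from h import *
np.set_printoptions(precision=4,suppress=True)
im=cv2.imread("pics/w1.png"); dep=np.load("w1.npy"); c=cams.calibration("wrist")
hsv=cv2.cvtColor(im,cv2.COLOR_BGR2HSV)
vv,uu=np.mgrid[:480,:640]
P=np.array([w("wrist",u,v,d,c) for u,v,d in zip(uu.ravel(),vv.ravel(),dep.ravel())]).reshape(480,640,3)
red=((hsv[...,0]<8)|(hsv[...,0]>172))&(hsv[...,1]>130)&(P[...,2]>.03)&(P[...,2]<.07)
q=P[red]; print("red",len(q),q.mean(0),np.percentile(q,[2,98],axis=0))
print(cv2.minAreaRect((q[:,:2]*1000).astype(np.float32)))
for lo,hi in((.008,.016),(.02,.042)):
    m=(P[...,2]>lo)&(P[...,2]<hi)&(abs(P[...,0]-.53)<.15)&(abs(P[...,1]-.02)<.08)&(dep>0)
    n,lab,st,_=cv2.connectedComponentsWithStats(m.astype(np.uint8))
    for k in np.argsort(-st[1:,4])[:3]+1:
        q=P[lab==k]; print(lo,len(q),np.median(q[:,2]),cv2.minAreaRect((q[:,:2]*1000).astype(np.float32)))
# triangulate handle
s=(ray("top",299.3,266.3),ray("scene",298.8,264.5),ray("wrist",315.7,213.1,c))
print(tri(s[0],s[2]),tri(s[1],s[2]))
E
```

```text
red 485 [0.4416 0.0081 0.0487] [[ 0.4325 -0.0031  0.0411]
 [ 0.4516  0.0196  0.0518]]
((442.93426513671875, 8.450948715209961), (18.32634735107422, 22.174522399902344), 16.873472213745117)
0.008 2228 0.011979172488017609 ((481.9446716308594, 44.90367889404297), (102.7477798461914, 33.30598449707031), 17.21504783630371)
0.008 2130 0.011753119875470508 ((495.6589660644531, -0.2660560607910156), (102.15251159667969, 32.23131561279297), 16.901805877685547)
0.008 523 0.011372055338916776 ((610.3004150390625, 27.500890731811523), (52.97029113769531, 18.002012252807617), 13.581986427307129)
0.02 650 0.030089288296186928 ((498.33758544921875, 38.220577239990234), (58.51332092285156, 11.235297203063965), 17.57351303100586)
0.02 597 0.030008739355663838 ((505.5250549316406, 14.7266206741333), (58.49024200439453, 10.308030128479004), 16.323787689208984)
0.02 257 0.021564133476742908 ((582.337158203125, 65.9476318359375), (44.396060943603516, 14.234840393066406), 17.36817741394043)
(array([0.4405, 0.0028, 0.0672]), np.float64(0.011201830395411984)) (array([0.4461, 0.0088, 0.041 ]), np.float64(0.003935375398410531))
```

The picture shows the red handle at (316,212) on the grey base plate, with the arm pointing down the image. Pink is at (173,214), white at (72,143) and tan at (510,280). Depth data puts the holder yaw at 17° and the handle at (0.442, 0.008, 0.041). I'll grasp the handle.

Request:
send_rows --motion '[{"tx":-0.9,"ty":-0.4,"tz":-4,"twist":0,"jaw":5},{"tx":0,"ty":0,"tz":-5,"twist":0,"jaw":5},{"tx":0,"ty":0,"tz":-4,"twist":0,"jaw":5},{"tx":0,"ty":0,"tz":-4,"twist":0,"jaw":5},{"tx":0,"ty":0,"tz":-2.8,"twist":0,"jaw":5},{"tx":0,"ty":0,"tz":0,"twist":0,"jaw":2},{"tx":0,"ty":0,"tz":0,"twist":0,"jaw":2},{"tx":0,"ty":0,"tz":0,"twist":0,"jaw":2}]' --force 10

```text
clock: 3.65
tool_pos: [0.4413, 0.0082, 0.0257]
orientation: [[-0.954, -0.298, -0.0], [-0.298, 0.954, -0.003], [0.001, -0.003, -1.0]]
wrist_force: [-6.5, -23.1, -4.5]
opening: 0.0375
grasp_force: 10.1
```

Request:
send_rows --motion '[{"tx":0,"ty":0,"tz":0,"twist":0,"jaw":2},{"tx":0,"ty":0,"tz":0,"twist":0,"jaw":2}]'

```text
clock: 3.85
tool_pos: [0.4416, 0.0072, 0.0264]
orientation: [[-0.955, -0.297, 0.001], [-0.297, 0.955, -0.004], [0.0, -0.004, -1.0]]
wrist_force: [-6.4, -22.4, -3.9]
opening: 0.0357
grasp_force: 10.1
```

```bash
python3 - <<'E'
import numpy as np
u=np.array([.9563,.2924,0]);z=np.array([0,0,1.])
p=lambda t: .155*(-np.cos(t)*u+np.sin(t)*z)*100
th=np.linspace(-.19,1.86,21)
for i in range(20): print(round(th[i+1],2),np.round(p(th[i+1])-p(th[i]),2))
E
```

```text
-0.09 [-0.21 -0.06  1.57]
0.02 [-0.06 -0.02  1.59]
0.12 [0.1  0.03 1.58]
0.22 [0.26 0.08 1.57]
0.32 [0.41 0.12 1.53]
0.42 [0.55 0.17 1.48]
0.53 [0.7  0.21 1.41]
0.63 [0.83 0.25 1.33]
0.73 [0.96 0.29 1.23]
0.84 [1.07 0.33 1.12]
0.94 [1.18 0.36 1.  ]
1.04 [1.27 0.39 0.87]
1.14 [1.35 0.41 0.73]
1.25 [1.41 0.43 0.58]
1.35 [1.46 0.45 0.43]
1.45 [1.5  0.46 0.27]
1.55 [1.51 0.46 0.11]
1.66 [ 1.52  0.46 -0.05]
1.76 [ 1.5   0.46 -0.21]
1.86 [ 1.48  0.45 -0.37]
```

Only one finger seems to be in contact, with a side force of 22 N. I'll look before going on.

```bash
python3 look.py w2 handle
```

```text
3.9 [0.4417 0.0072 0.0264] [-0.2969  0.9549 -0.0041] cam [ 0.3773 -0.0121  0.189 ] [ 0.234   0.0696 -0.9697]
```

View pics/w2.png

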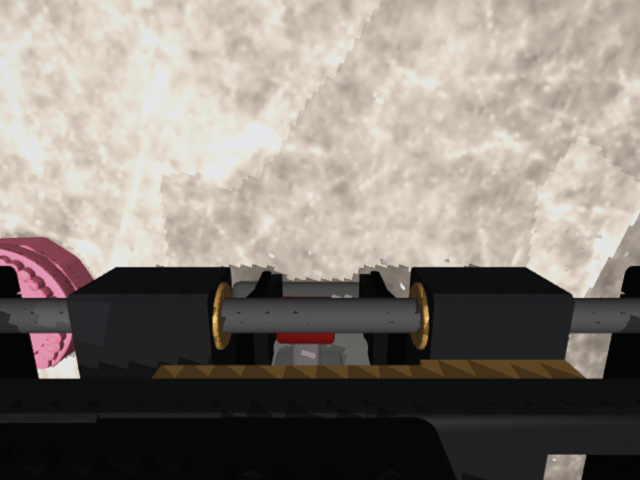

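The left finger is already touching the handle, whose centre is at about (306,335), while the fingers' mid is at 321. So the handle is about 6 mm further towards -y than I estimated. I'll open, shift and close again.

Request:
send_rows --motion '[{"tx":0,"ty":0,"tz":0,"twist":0,"jaw":4.8},{"tx":0.1,"ty":-0.3,"tz":0,"twist":0,"jaw":4.8},{"tx":0.1,"ty":-0.3,"tz":0,"twist":0,"jaw":4.8},{"tx":0,"ty":0,"tz":0,"twist":0,"jaw":2},{"tx":0,"ty":0,"tz":0,"twist":0,"jaw":2},{"tx":0,"ty":0,"tz":0,"twist":0,"jaw":2},{"tx":0,"ty":0,"tz":0,"twist":0,"jaw":2},{"tx":0,"ty":0,"tz":0,"twist":0,"jaw":2}]'

```text
clock: 4.75
tool_pos: [0.4444, 0.0019, 0.0246]
orientation: [[-0.955, -0.296, 0.001], [-0.296, 0.955, -0.003], [-0.001, -0.003, -1.0]]
wrist_force: [-2.2, -14.8, 0.2]
opening: 0.0239
grasp_force: 10.0
```

Request:
send_rows --motion '[{"tx":0.05,"ty":-0.15,"tz":0,"twist":0,"jaw":2},{"tx":0,"ty":0,"tz":0,"twist":0,"jaw":2}]'

```text
clock: 4.95
tool_pos: [0.4444, 0.0017, 0.0246]
orientation: [[-0.956, -0.295, 0.001], [-0.295, 0.956, -0.001], [-0.0, -0.001, -1.0]]
wrist_force: [-1.9, -7.5, 1.5]
opening: 0.0236
grasp_force: 10.0
```

Request:
send_rows --motion '[{"tx":0.04,"ty":-0.14,"tz":0,"twist":0,"jaw":2},{"tx":-0.2,"ty":-0.06,"tz":1.57,"twist":0,"jaw":2},{"tx":-0.06,"ty":-0.02,"tz":1.59,"twist":0,"jaw":2},{"tx":0.1,"ty":0.03,"tz":1.58,"twist":0,"jaw":2},{"tx":0.26,"ty":0.08,"tz":1.57,"twist":0,"jaw":2},{"tx":0.41,"ty":0.12,"tz":1.53,"twist":0,"jaw":2}]'

```text
clock: 5.55
tool_pos: [0.4485, 0.003, 0.1032]
orientation: [[-0.956, -0.295, -0.002], [-0.295, 0.956, 0.0], [0.002, 0.001, -1.0]]
wrist_force: [0.8, -1.5, -2.4]
opening: 0.024
grasp_force: 10.0
```

Working well; continuing the arc.

Request:
send_rows --motion '[{"tx":0.55,"ty":0.17,"tz":1.48,"twist":0,"jaw":2},{"tx":0.7,"ty":0.21,"tz":1.41,"twist":0,"jaw":2},{"tx":0.83,"ty":0.25,"tz":1.33,"twist":0,"jaw":2},{"tx":0.96,"ty":0.29,"tz":1.23,"twist":0,"jaw":2},{"tx":1.07,"ty":0.33,"tz":1.12,"twist":0,"jaw":2},{"tx":1.18,"ty":0.36,"tz":1.0,"twist":0,"jaw":2},{"tx":1.27,"ty":0.39,"tz":0.87,"twist":0,"jaw":2},{"tx":1.35,"ty":0.41,"tz":0.73,"twist":0,"jaw":2}]'

```text
clock: 6.35
tool_pos: [0.5269, 0.0268, 0.195]
orientation: [[-0.955, -0.295, -0.004], [-0.295, 0.955, -0.001], [0.005, 0.0, -1.0]]
wrist_force: [-2.1, -2.2, 1.6]
opening: 0.024
grasp_force: 10.0
```

Request:
send_rows --motion '[{"tx":1.41,"ty":0.43,"tz":0.58,"twist":0,"jaw":2},{"tx":1.46,"ty":0.45,"tz":0.43,"twist":0,"jaw":2},{"tx":1.5,"ty":0.46,"tz":0.27,"twist":0,"jaw":2},{"tx":1.51,"ty":0.46,"tz":0.11,"twist":0,"jaw":2},{"tx":1.52,"ty":0.46,"tz":-0.05,"twist":0,"jaw":2},{"tx":0,"ty":0,"tz":0,"twist":0,"jaw":2}]'

```text
clock: 6.95
tool_pos: [0.6049, 0.0505, 0.2088]
orientation: [[-0.955, -0.295, 0.004], [-0.295, 0.955, 0.001], [-0.004, -0.0, -1.0]]
wrist_force: [0.8, 0.5, 6.4]
opening: 0.0242
grasp_force: 10.0
```

Request:
send_rows --motion '[{"tx":1.5,"ty":0.46,"tz":-0.21,"twist":0,"jaw":2},{"tx":1.48,"ty":0.45,"tz":-0.37,"twist":0,"jaw":2},{"tx":0,"ty":0,"tz":0,"twist":0,"jaw":2},{"tx":0.3,"ty":0.1,"tz":-0.1,"twist":0,"jaw":2},{"tx":0,"ty":0,"tz":0,"twist":0,"jaw":2}]'

```text
clock: 7.45
tool_pos: [0.6359, 0.06, 0.2021]
orientation: [[-0.956, -0.295, 0.002], [-0.295, 0.956, 0.001], [-0.003, -0.0, -1.0]]
wrist_force: [2.2, 1.3, 5.6]
opening: 0.0243
grasp_force: 10.0
```

Lever is at about 1.89. I'll release it, lift, and move over to the white cast.

Request:
send_rows --motion '[{"tx":0,"ty":0,"tz":0,"twist":0,"jaw":5},{"tx":0,"ty":0,"tz":0,"twist":0,"jaw":5},{"tx":0,"ty":0,"tz":0,"twist":0,"jaw":5},{"tx":0,"ty":0,"tz":3,"twist":0,"jaw":5},{"tx":0,"ty":0,"tz":3,"twist":0,"jaw":5},{"tx":-2,"ty":-3.5,"tz":0,"twist":-8,"jaw":8},{"tx":-2,"ty":-3.5,"tz":0,"twist":-8,"jaw":8},{"tx":-2,"ty":-3.5,"tz":0,"twist":-8,"jaw":8}]'

```text
clock: 8.25
tool_pos: [0.574, -0.0463, 0.261]
orientation: [[-0.992, 0.124, -0.001], [0.124, 0.992, -0.0], [0.001, -0.0, -1.0]]
wrist_force: [-0.2, -0.9, -0.4]
opening: 0.0666
grasp_force: 0.0
```

Request:
send_rows --motion '[{"tx":-2,"ty":-3.5,"tz":0,"twist":-8,"jaw":8.7},{"tx":-2,"ty":-3.5,"tz":0,"twist":-8,"jaw":8.7},{"tx":-2,"ty":-3.5,"tz":0,"twist":-8,"jaw":8.7},{"tx":-2,"ty":-3.5,"tz":0,"twist":-8,"jaw":8.7},{"tx":-2,"ty":-3.5,"tz":0,"twist":-8,"jaw":8.7},{"tx":-2,"ty":-2.5,"tz":0,"twist":-8,"jaw":8.7},{"tx":0,"ty":-0.5,"tz":0,"twist":-8,"jaw":8.7},{"tx":0,"ty":0,"tz":0,"twist":-8,"jaw":8.7}]'

```text
clock: 9.05
tool_pos: [0.4541, -0.2519, 0.2609]
orientation: [[-0.319, 0.948, -0.001], [0.948, 0.319, 0.0], [0.001, -0.001, -1.0]]
wrist_force: [0.1, 0.7, 0.4]
opening: 0.087
grasp_force: 0.0
```

Request:
send_rows --motion '[{"tx":0,"ty":0,"tz":0,"twist":-8,"jaw":8.7},{"tx":0,"ty":0,"tz":0,"twist":-8,"jaw":8.7},{"tx":0,"ty":0,"tz":0,"twist":-3,"jaw":8.7},{"tx":0,"ty":0,"tz":0,"twist":0,"jaw":8.7},{"tx":0,"ty":0,"tz":0,"twist":0,"jaw":8.7}]'

```text
clock: 9.55
tool_pos: [0.455, -0.2503, 0.2609]
orientation: [[-0.003, 1.0, -0.001], [1.0, 0.003, 0.001], [0.001, -0.001, -1.0]]
wrist_force: [0.6, -0.9, -0.0]
opening: 0.0871
grasp_force: 0.0
```

```bash
python3 look.py w3 white_cast handle; python3 - <<'E'
from h import *
for k in range(1):
    im,d=cams.read_camera("top")
    for l in("white_cast","handle","bed"):
        for x in nets.place_of("top",l)[:4]:
            u,v=x["position"]; print(l,round(x["p"],2),round(u),round(v),np.round(w("top",u,v,med(d,u,v)),3))
E
```

```text
9.6 [ 0.4551 -0.2504  0.261 ] [ 1.      0.003  -0.0006] cam [ 0.4541 -0.1843  0.4237] [-0.0004 -0.2428 -0.9701]
white_cast 0.95 [219.5 272.3] [ 0.3375 -0.3251  0.0152] [np.float64(-0.2709289998851539), np.float64(-0.32707659232949204), np.float64(-0.9488616003680627)] [199  90  45]
white_cast 0.84 [321.9 204.9] [ 0.4556 -0.2464  0.0146] [np.float64(0.0035815805496507277), np.float64(-0.15079708712708192), np.float64(-0.9931043391493397)] [214 224 225]
white_cast 0.84 [359.3  97.6] [ 0.4938 -0.1347  0.0145] [np.float64(0.10324342054978738), np.float64(0.12899105231828584), np.float64(-1.0631740039213835)] [167 142 213]
white_cast 0.98 353 246 [ 0.49  -0.129  0.014]
white_cast 0.58 403 259 [ 0.413 -0.155  0.651]
bed 0.76 288 231 [0.526 0.025 0.031]
```

View pics/w3.png

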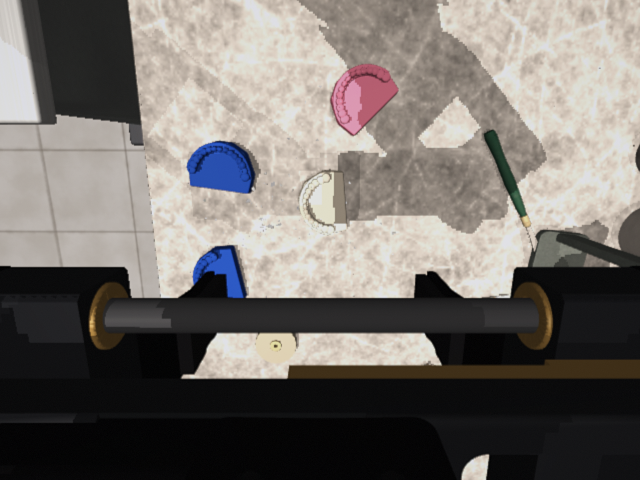

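White cast is at (322,201), with its flat side on the right (+x) and the arch on the left. Next I'll fit its outline from depth.

```bash
cat > fit.py <<'E'
import sys; from h import *
n,cx,cy,zlo,zhi=sys.argv[1],*map(float,sys.argv[2:6]); c=cams.calibration("wrist"); dep=np.load(n+".npy")
vv,uu=np.mgrid[:480,:640]; d=dep; X=np.stack([(uu-c["cx"])/c["fx"]*d,-(vv-c["cy"])/c["fy"]*d,-d],-1)
P=X@np.array(c["pose"])[:3,:3].T+np.array(c["pose"])[:3,3]
m=(d>0)&(P[...,2]>zlo)&(P[...,2]<zhi)&(np.hypot(P[...,0]-cx,P[...,1]-cy)<.05)
k,lab,st,_=cv2.connectedComponentsWithStats(m.astype(np.uint8)); i=1+np.argmax(st[1:,4]); q=P[lab==i]
print(len(q),np.median(q[:,2]),np.percentile(q[:,2],98),cv2.minAreaRect((q[:,:2]*1000).astype(np.float32)), np.percentile(q,[0.5,99.5],axis=0)[:,:2])
t=q[(q[:,2]>.011)&(q[:,2]<.0165)]; 
E
python3 fit.py w3 .456 -.246 .008 .035
```

```text
2489 0.015369277072833143 0.02676402845596019 ((456.1513977050781, -244.57485961914062), (51.72616195678711, 68.61186218261719), 4.985860347747803) [[ 0.43123631 -0.27697026]
 [ 0.48310421 -0.21046472]]
```

Request:
send_rows --motion '[{"tx":0.1,"ty":0.45,"tz":-4,"twist":4,"jaw":7.6},{"tx":0,"ty":0,"tz":-5,"twist":0,"jaw":7.6},{"tx":0,"ty":0,"tz":-5,"twist":0,"jaw":7.6},{"tx":0,"ty":0,"tz":-5,"twist":0,"jaw":7.6},{"tx":0,"ty":0,"tz":-4,"twist":0,"jaw":7.6},{"tx":0,"ty":0,"tz":-2.6,"twist":0,"jaw":7.6},{"tx":0,"ty":0,"tz":0,"twist":0,"jaw":7.6}]'

```text
clock: 10.6
tool_pos: [0.4558, -0.2457, 0.0027]
orientation: [[-0.072, 0.997, -0.003], [0.997, 0.072, 0.002], [0.003, -0.002, -1.0]]
wrist_force: [-0.1, -0.2, 0.4]
opening: 0.0759
grasp_force: 0.0
```

Request:
send_rows --motion '[{"tx":0,"ty":0,"tz":0,"twist":0,"jaw":6.5},{"tx":0,"ty":0,"tz":0,"twist":0,"jaw":6},{"tx":0,"ty":0,"tz":0,"twist":0,"jaw":5.5},{"tx":0,"ty":0,"tz":0,"twist":0,"jaw":4.5},{"tx":0,"ty":0,"tz":0,"twist":0,"jaw":4.5},{"tx":0,"ty":0,"tz":0,"twist":0,"jaw":4.5}]' --force 20

```text
clock: 11.2
tool_pos: [0.4567, -0.2463, 0.0059]
orientation: [[-0.072, 0.997, 0.001], [0.997, 0.072, -0.001], [-0.001, 0.001, -1.0]]
wrist_force: [-0.5, 0.5, 5.0]
opening: 0.0515
grasp_force: 20.1
```

Request:
send_rows --motion '[{"tx":0,"ty":0,"tz":1,"twist":0,"jaw":4.5},{"tx":0,"ty":0,"tz":3,"twist":0,"jaw":4.5},{"tx":0,"ty":0,"tz":4,"twist":0,"jaw":4.5},{"tx":1,"ty":3,"tz":3.5,"twist":0,"jaw":4.5},{"tx":1.5,"ty":3,"tz":3.5,"twist":0,"jaw":4.5},{"tx":1.5,"ty":3,"tz":3.5,"twist":0,"jaw":4.5},{"tx":1.5,"ty":3,"tz":3,"twist":0,"jaw":4.5},{"tx":0.5,"ty":2.5,"tz":0,"twist":0,"jaw":4.5}]'

```text
clock: 12.0
tool_pos: [0.5202, -0.1006, 0.2254]
orientation: [[-0.073, 0.997, 0.011], [0.997, 0.073, -0.004], [-0.005, 0.01, -1.0]]
wrist_force: [0.2, -1.1, -2.1]
opening: 0.0514
grasp_force: 19.9
```

Request:
send_rows --motion '[{"tx":0,"ty":0,"tz":0,"twist":0,"jaw":4.5},{"tx":0,"ty":0,"tz":0,"twist":0,"jaw":4.5},{"tx":0,"ty":0,"tz":0,"twist":0,"jaw":4.5}]'

```text
clock: 12.3
tool_pos: [0.5157, -0.1016, 0.2198]
orientation: [[-0.071, 0.997, -0.001], [0.997, 0.071, 0.0], [0.0, -0.001, -1.0]]
wrist_force: [-0.2, 0.2, -0.7]
opening: 0.0514
grasp_force: 19.9
```

```bash
python3 look.py w4 bed hinge; python3 - <<'E'
from h import *
import numpy as np
c=cams.calibration("wrist"); d=np.load("w4.npy"); vv,uu=np.mgrid[:480,:640]
X=np.stack([(uu-c["cx"])/c["fx"]*d,-(vv-c["cy"])/c["fy"]*d,-d],-1); P=X@np.array(c["pose"])[:3,:3].T+np.array(c["pose"])[:3,3]
a=np.radians(17.1);u=np.array([np.cos(a),np.sin(a)]);v=np.array([-u[1],u[0]]); B=np.array([.523,.0258])
U=(P[...,:2]-B)@u;V=(P[...,:2]-B)@v;Z=P[...,2]
near=(d>0)&(abs(U)<.12)&(abs(V)<.05)
def ext(n,m):
    q=np.c_[U[m],V[m]]*1000
    if len(q)>5: print(n,len(q),np.percentile(q,[1,99],axis=0).round(1).tolist(),np.median(Z[m]).round(4))
ext("plate",near&(Z>.009)&(Z<.015)); ext("bed",near&(abs(Z-.03)<.003)&(abs(V)<.03)&(abs(U)<.045))
ext("lip-",near&(abs(Z-.037)<.002)&(abs(V)<.03)&(U<0)&(U>-.06)); ext("lip+",near&(abs(Z-.037)<.002)&(abs(V)<.03)&(U>.03)&(U<.06))
ext("cheek",near&(Z>.07)&(Z<.088)&(U>.04))
# held cast
s=r.read_state(); R=s["orientation"]; L=(P-s["tool_pos"])@R
m=(d>0)&(abs(L[...,0])<.05)&(abs(L[...,1])<.03)&(L[...,2]>-.03)&(L[...,2]<.01)
q=L[m]*1000; print("cast in tool",len(q),np.percentile(q,[1,50,99],axis=0).round(1))
E
```

```text
12.35 [ 0.5157 -0.1019  0.2197] [ 0.9975  0.0705 -0.0015] cam [ 0.5104 -0.0357  0.3825] [ 0.0155 -0.2426 -0.97  ]
bed 0.68 [346.8  74.4] [0.5286 0.0273 0.0309] [np.float64(0.05589411886866523), np.float64(0.19322005062781605), np.float64(-1.0783689613817056)] [23 24 25]
bed 0.22 [474.2   7. ] [0.5915 0.047  0.1458] [np.float64(0.3847415381143817), np.float64(0.392455088512383), np.float64(-1.122939352487203)] [18 20 20]
hinge 0.88 [438.1  45.1] [0.5911 0.0427 0.0819] [np.float64(0.2950667692632508), np.float64(0.2866258625569933), np.float64(-1.0979036535593139)] [229 227 233]
plate 10456 [[-80.2, -40.0], [110.6, 38.3]] 0.0124
bed 4034 [[-35.1, -18.4], [43.8, 16.8]] 0.0305
lip- 462 [[-45.9, -17.0], [-36.1, 15.9]] 0.0373
lip+ 481 [[43.9, -17.3], [53.6, 15.5]] 0.0373
cheek 2015 [[60.3, -24.1], [85.6, 21.7]] 0.0804
cast in tool 11948 [[-28.5 -27.9 -25.2]
 [ 11.8   2.4  -9. ]
 [ 36.2  28.6   2.8]]
```

View pics/w4.png

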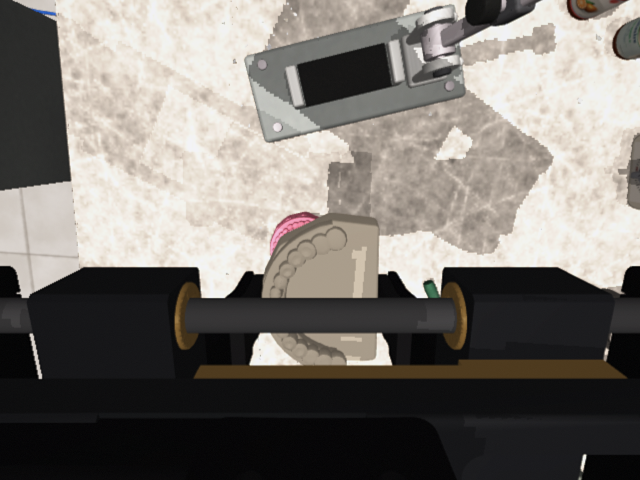

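The picture shows the bed at (345,74) between its lips at (294,85) and (397,62), with the hinge at (437,40) and the lever open. The held cast is teeth up and square in the fingers, with its flat side on the right. Bed centre comes out at (0.527, 0.026), yaw 17°.

Request:
send_rows --motion '[{"tx":0,"ty":0.5,"tz":0,"twist":8,"jaw":4.5},{"tx":0,"ty":0.5,"tz":0,"twist":8,"jaw":4.5},{"tx":0,"ty":1,"tz":0,"twist":8,"jaw":4.5},{"tx":0,"ty":1,"tz":0,"twist":8,"jaw":4.5},{"tx":0,"ty":1,"tz":0,"twist":8,"jaw":4.5},{"tx":0,"ty":1,"tz":0,"twist":8,"jaw":4.5},{"tx":0.2,"ty":1,"tz":0,"twist":8,"jaw":4.5},{"tx":0.2,"ty":1,"tz":0,"twist":8,"jaw":4.5}]'

```text
clock: 13.25
tool_pos: [0.5202, -0.0315, 0.2198]
orientation: [[-0.93, 0.369, -0.001], [0.369, 0.93, 0.0], [0.001, -0.0, -1.0]]
wrist_force: [-0.6, -0.6, 0.3]
opening: 0.0513
grasp_force: 19.9
```

Request:
send_rows --motion '[{"tx":0.2,"ty":1.5,"tz":-1,"twist":8,"jaw":4.5},{"tx":0.2,"ty":1.5,"tz":-1,"twist":8,"jaw":4.5},{"tx":0.2,"ty":1.5,"tz":-1,"twist":8,"jaw":4.5},{"tx":0.2,"ty":1.3,"tz":-1,"twist":8,"jaw":4.5},{"tx":0,"ty":0,"tz":-2,"twist":7,"jaw":4.5},{"tx":0,"ty":0,"tz":-2,"twist":0,"jaw":4.5},{"tx":0,"ty":0,"tz":0,"twist":0,"jaw":4.5},{"tx":0,"ty":0,"tz":0,"twist":0,"jaw":4.5}]'

```text
clock: 14.05
tool_pos: [0.5283, 0.0263, 0.14]
orientation: [[-0.956, -0.293, -0.001], [-0.293, 0.956, 0.0], [0.001, 0.001, -1.0]]
wrist_force: [0.4, 0.4, -0.7]
opening: 0.0516
grasp_force: 19.9
```

Request:
send_rows --motion '[{"tx":-0.05,"ty":0,"tz":-3,"twist":0,"jaw":4.5},{"tx":0,"ty":0,"tz":-3,"twist":0,"jaw":4.5},{"tx":0,"ty":0,"tz":-2.5,"twist":0,"jaw":4.5},{"tx":0,"ty":0,"tz":0,"twist":0,"jaw":4.5},{"tx":0,"ty":0,"tz":0,"twist":0,"jaw":4.5}]'

```text
clock: 14.55
tool_pos: [0.5287, 0.0265, 0.0561]
orientation: [[-0.956, -0.294, 0.001], [-0.294, 0.956, -0.0], [-0.001, -0.0, -1.0]]
wrist_force: [-0.5, -0.1, 0.1]
opening: 0.0515
grasp_force: 19.9
```

```bash
cat > chk.py <<'E'
import sys; from h import *
n=sys.argv[1]; c=cams.calibration("wrist"); im,d=cams.read_camera("wrist"); cv2.imwrite(f"pics/{n}.png",im); vv,uu=np.mgrid[:480,:640]
X=np.stack([(uu-c["cx"])/c["fx"]*d,-(vv-c["cy"])/c["fy"]*d,-d],-1); P=X@np.array(c["pose"])[:3,:3].T+np.array(c["pose"])[:3,3]
a=np.radians(17.);u=np.array([np.cos(a),np.sin(a)]);v=np.array([-u[1],u[0]]); B=np.array([.527,.026])
U=(P[...,:2]-B)@u*1000;V=(P[...,:2]-B)@v*1000;Z=P[...,2]*1000
for nm,m in(("plate",(abs(Z-12)<3)&(abs(V)<45)&(abs(U)<120)),("lip-",(abs(Z-37)<3)&(abs(V)<20)&(U<-34)&(U>-60)),("castbase",(Z>42)&(Z<75)&(abs(V)<32)&(abs(U)<45))):
    m&=d>0; q=np.c_[U[m],V[m],Z[m]]; print(nm,len(q),np.percentile(q,[1,50,99],axis=0).round(1).tolist() if len(q)>5 else "")
E
python3 chk.py w5
```

```text
plate 15790 [[-85.1, -37.9, 9.7], [-57.2, -2.8, 12.4], [65.2, 40.0, 14.5]]
lip- 1427 [[-50.1, -15.3, 35.1], [-45.4, 0.9, 37.3], [-40.3, 17.4, 39.0]]
castbase 10541 [[-35.5, -29.7, 53.1], [-10.8, 5.5, 64.9], [29.5, 29.7, 74.9]]
```

View pics/w5.png

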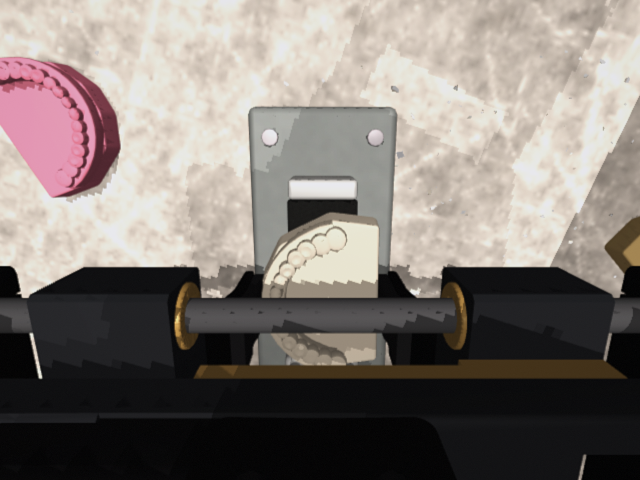

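The cast is over the bed, its near end about 5 mm inside the near lip (322,188), square with the holder. I'll lower it slowly.

Request:
send_rows --motion '[{"tx":0,"ty":0,"tz":-0.8,"twist":0,"jaw":4.5},{"tx":0,"ty":0,"tz":-0.7,"twist":0,"jaw":4.5},{"tx":0,"ty":0,"tz":-0.3,"twist":0,"jaw":4.5},{"tx":0,"ty":0,"tz":-0.15,"twist":0,"jaw":4.5},{"tx":0,"ty":0,"tz":0,"twist":0,"jaw":4.5},{"tx":0,"ty":0,"tz":0,"twist":0,"jaw":4.5}]'

```text
clock: 15.2
tool_pos: [0.5277, 0.027, 0.0359]
orientation: [[-0.956, -0.294, -0.0], [-0.294, 0.956, 0.0], [0.0, 0.0, -1.0]]
wrist_force: [-0.6, -0.2, 2.3]
opening: 0.0511
grasp_force: 20.0
```

Request:
send_rows --motion '[{"tx":0,"ty":0,"tz":-0.1,"twist":0,"jaw":4.5},{"tx":0,"ty":0,"tz":0,"twist":0,"jaw":4.5},{"tx":0,"ty":0,"tz":0,"twist":0,"jaw":4.5}]'

```text
clock: 15.5
tool_pos: [0.5277, 0.027, 0.0359]
orientation: [[-0.956, -0.294, -0.0], [-0.294, 0.956, -0.0], [0.0, -0.0, -1.0]]
wrist_force: [-2.9, 0.0, 9.8]
opening: 0.0515
grasp_force: 20.4
```

Request:
send_rows --motion '[{"tx":0,"ty":0,"tz":0,"twist":0,"jaw":5.4},{"tx":0,"ty":0,"tz":0,"twist":0,"jaw":6.2},{"tx":0,"ty":0,"tz":0,"twist":0,"jaw":7},{"tx":0,"ty":0,"tz":0,"twist":0,"jaw":7},{"tx":0,"ty":0,"tz":2,"twist":0,"jaw":7},{"tx":0,"ty":0,"tz":4,"twist":0,"jaw":7},{"tx":0,"ty":0,"tz":4,"twist":0,"jaw":7},{"tx":0,"ty":0,"tz":4,"twist":0,"jaw":7}]'

```text
clock: 16.3
tool_pos: [0.5275, 0.027, 0.1757]
orientation: [[-0.956, -0.294, -0.001], [-0.294, 0.956, 0.0], [0.001, 0.001, -1.0]]
wrist_force: [1.0, 0.0, -0.5]
opening: 0.0698
grasp_force: 0.0
```

Request:
send_rows --motion '[{"tx":0,"ty":0,"tz":4,"twist":0,"jaw":7},{"tx":0,"ty":0,"tz":4,"twist":0,"jaw":6},{"tx":0,"ty":0,"tz":2.5,"twist":0,"jaw":5},{"tx":3,"ty":0.9,"tz":0,"twist":0,"jaw":5},{"tx":4,"ty":1.2,"tz":0,"twist":0,"jaw":5},{"tx":4,"ty":1.2,"tz":0,"twist":0,"jaw":5},{"tx":0,"ty":0,"tz":0,"twist":0,"jaw":5},{"tx":0,"ty":0,"tz":0,"twist":0,"jaw":5}]'

```text
clock: 17.1
tool_pos: [0.6377, 0.0602, 0.2785]
orientation: [[-0.956, -0.295, -0.002], [-0.295, 0.956, 0.0], [0.002, 0.001, -1.0]]
wrist_force: [0.7, 0.0, -0.8]
opening: 0.0499
grasp_force: 0.0
```

```bash
python3 look.py w6 handle; python3 - <<'E'
from h import *
c=cams.calibration("wrist"); im=cv2.imread("pics/w6.png"); d=np.load("w6.npy"); vv,uu=np.mgrid[:480,:640]
X=np.stack([(uu-c["cx"])/c["fx"]*d,-(vv-c["cy"])/c["fy"]*d,-d],-1); P=X@np.array(c["pose"])[:3,:3].T+np.array(c["pose"])[:3,3]
h=cv2.cvtColor(im,cv2.COLOR_BGR2HSV); red=((h[...,0]<8)|(h[...,0]>172))&(h[...,1]>130)&(abs(P[...,2]-.21)<.05)&(d>0)
q=P[red]; print(len(q),q.mean(0),np.percentile(q,[2,98],axis=0)) if len(q) else print("none")
a=np.radians(17.);u=np.array([np.cos(a),np.sin(a)]);v=np.array([-u[1],u[0]]);Q=(P[...,:2]-[.527,.026])
U=Q@u*1000;V=Q@v*1000;Z=P[...,2]*1000;m=(d>0)&(abs(V)<45)&(abs(U)<50)&(Z>39)&(Z<65)
print(np.percentile(np.c_[U[m],V[m],Z[m]],[1,50,99],axis=0).round(1))
E
```

```text
17.15 [0.6369 0.06   0.2787] [-0.2945  0.9557  0.0009] cam [0.5738 0.0403 0.4413] [ 0.2308  0.0729 -0.9703]
1152 [0.63777264 0.06062523 0.22527964] [[0.62897462 0.04930356 0.217179  ]
 [0.64796727 0.07202407 0.2284806 ]]
[[-45.2 -22.2  39.3]
 [ -3.1   4.4  45.7]
 [ 32.4  26.4  57.7]]
```

View pics/w6.png

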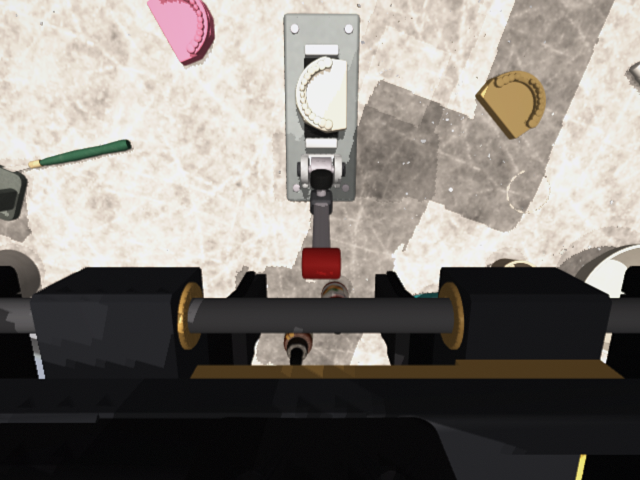

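The picture shows the cast seated on the bed at (323,95) between the lips, and the open handle at (321,263), centred between the fingers. I'll pinch it again.

Request:
send_rows --motion '[{"tx":0.2,"ty":0.06,"tz":-3,"twist":0,"jaw":5},{"tx":0,"ty":0,"tz":-3,"twist":0,"jaw":5},{"tx":0,"ty":0,"tz":-1.9,"twist":0,"jaw":5},{"tx":0,"ty":0,"tz":0,"twist":0,"jaw":4},{"tx":0,"ty":0,"tz":0,"twist":0,"jaw":2},{"tx":0,"ty":0,"tz":0,"twist":0,"jaw":2},{"tx":0,"ty":0,"tz":0,"twist":0,"jaw":2},{"tx":0,"ty":0,"tz":0,"twist":0,"jaw":2}]' --force 10

```text
clock: 18.0
tool_pos: [0.6404, 0.0613, 0.2025]
orientation: [[-0.956, -0.294, 0.002], [-0.294, 0.956, 0.002], [-0.003, 0.001, -1.0]]
wrist_force: [-1.8, 2.5, 5.7]
opening: 0.024
grasp_force: 10.0
```

```bash
python3 - <<'E'
import numpy as np
u=np.array([.9563,.2924,0]);z=np.array([0,0,1.])
p=lambda t: .155*(-np.cos(t)*u+np.sin(t)*z)*100
th=np.linspace(1.9,0,25)
for i in range(24): print(round(th[i+1],2),np.round(p(th[i+1])-p(th[i]),2).tolist())
E
```

```text
1.82 [-1.12, -0.34, 0.35]
1.74 [-1.15, -0.35, 0.26]
1.66 [-1.16, -0.36, 0.16]
1.58 [-1.17, -0.36, 0.06]
1.5 [-1.17, -0.36, -0.03]
1.42 [-1.17, -0.36, -0.13]
1.35 [-1.15, -0.35, -0.23]
1.27 [-1.13, -0.35, -0.32]
1.19 [-1.1, -0.34, -0.41]
1.11 [-1.07, -0.33, -0.5]
1.03 [-1.03, -0.31, -0.59]
0.95 [-0.98, -0.3, -0.67]
0.87 [-0.93, -0.28, -0.75]
0.79 [-0.87, -0.27, -0.83]
0.71 [-0.8, -0.25, -0.9]
0.63 [-0.73, -0.22, -0.96]
0.55 [-0.66, -0.2, -1.02]
0.48 [-0.58, -0.18, -1.07]
0.4 [-0.49, -0.15, -1.11]
0.32 [-0.41, -0.13, -1.15]
0.24 [-0.32, -0.1, -1.18]
0.16 [-0.23, -0.07, -1.2]
0.08 [-0.14, -0.04, -1.22]
0.0 [-0.05, -0.01, -1.23]
```

Request:
send_rows --motion '[{"tx":-1.12,"ty":-0.34,"tz":0.35,"twist":0,"jaw":2},{"tx":-1.15,"ty":-0.35,"tz":0.26,"twist":0,"jaw":2},{"tx":-1.16,"ty":-0.36,"tz":0.16,"twist":0,"jaw":2},{"tx":-1.17,"ty":-0.36,"tz":0.06,"twist":0,"jaw":2},{"tx":-1.17,"ty":-0.36,"tz":-0.03,"twist":0,"jaw":2},{"tx":-1.17,"ty":-0.36,"tz":-0.13,"twist":0,"jaw":2},{"tx":-1.15,"ty":-0.35,"tz":-0.23,"twist":0,"jaw":2},{"tx":-1.13,"ty":-0.35,"tz":-0.32,"twist":0,"jaw":2}]'

```text
clock: 18.8
tool_pos: [0.5447, 0.0322, 0.2013]
orientation: [[-0.956, -0.294, -0.003], [-0.294, 0.956, 0.001], [0.003, 0.001, -1.0]]
wrist_force: [0.1, 2.9, -3.5]
opening: 0.0239
grasp_force: 10.0
```

Request:
send_rows --motion '[{"tx":-1.1,"ty":-0.34,"tz":-0.41,"twist":0,"jaw":2},{"tx":-1.07,"ty":-0.33,"tz":-0.5,"twist":0,"jaw":2},{"tx":-1.03,"ty":-0.31,"tz":-0.59,"twist":0,"jaw":2},{"tx":-0.98,"ty":-0.3,"tz":-0.67,"twist":0,"jaw":2},{"tx":-0.93,"ty":-0.28,"tz":-0.75,"twist":0,"jaw":2},{"tx":-0.87,"ty":-0.27,"tz":-0.83,"twist":0,"jaw":2},{"tx":-0.8,"ty":-0.25,"tz":-0.9,"twist":0,"jaw":2},{"tx":-0.73,"ty":-0.22,"tz":-0.96,"twist":0,"jaw":2}]'

```text
clock: 19.6
tool_pos: [0.4702, 0.0095, 0.1451]
orientation: [[-0.956, -0.294, -0.002], [-0.294, 0.956, 0.001], [0.002, 0.001, -1.0]]
wrist_force: [1.8, 5.6, -3.6]
opening: 0.0239
grasp_force: 10.0
```

Request:
send_rows --motion '[{"tx":-0.66,"ty":-0.2,"tz":-1.02,"twist":0,"jaw":2},{"tx":-0.58,"ty":-0.18,"tz":-1.07,"twist":0,"jaw":2},{"tx":-0.49,"ty":-0.15,"tz":-1.11,"twist":0,"jaw":2},{"tx":-0.41,"ty":-0.13,"tz":-1.15,"twist":0,"jaw":2},{"tx":-0.32,"ty":-0.1,"tz":-1.18,"twist":0,"jaw":2},{"tx":-0.23,"ty":-0.07,"tz":-1.2,"twist":0,"jaw":2},{"tx":-0.08,"ty":-0.02,"tz":-0.6,"twist":0,"jaw":2},{"tx":0,"ty":0,"tz":0,"twist":0,"jaw":2}]'

```text
clock: 20.4
tool_pos: [0.4423, 0.001, 0.0718]
orientation: [[-0.956, -0.294, -0.005], [-0.294, 0.956, 0.001], [0.004, 0.002, -1.0]]
wrist_force: [-1.8, 4.7, -1.4]
opening: 0.0239
grasp_force: 10.0
```

Request:
send_rows --motion '[{"tx":-0.06,"ty":-0.02,"tz":-0.6,"twist":0,"jaw":2},{"tx":-0.03,"ty":-0.01,"tz":-0.4,"twist":0,"jaw":2},{"tx":0,"ty":0,"tz":-0.3,"twist":0,"jaw":2},{"tx":0,"ty":0,"tz":0,"twist":0,"jaw":2},{"tx":0,"ty":0,"tz":0,"twist":0,"jaw":2}]'

```text
clock: 20.9
tool_pos: [0.4417, 0.0008, 0.0592]
orientation: [[-0.956, -0.295, -0.005], [-0.295, 0.956, 0.001], [0.004, 0.002, -1.0]]
wrist_force: [-3.8, 2.7, -0.8]
opening: 0.0239
grasp_force: 10.0
```

Request:
send_rows --motion '[{"tx":0,"ty":0,"tz":-0.1,"twist":0,"jaw":2},{"tx":0,"ty":0,"tz":-0.1,"twist":0,"jaw":2},{"tx":0,"ty":0,"tz":-0.1,"twist":0,"jaw":2},{"tx":0,"ty":0,"tz":0,"twist":0,"jaw":2}]'

```text
clock: 21.3
tool_pos: [0.4417, 0.0008, 0.0562]
orientation: [[-0.956, -0.295, -0.005], [-0.295, 0.956, 0.001], [0.004, 0.002, -1.0]]
wrist_force: [-5.5, 3.3, -1.1]
opening: 0.024
grasp_force: 10.0
```

Request:
send_rows --motion '[{"tx":0,"ty":0,"tz":-0.1,"twist":0,"jaw":2},{"tx":0,"ty":0,"tz":0,"twist":0,"jaw":2},{"tx":0,"ty":0,"tz":-0.1,"twist":0,"jaw":2},{"tx":0,"ty":0,"tz":0,"twist":0,"jaw":2}]'

```text
clock: 21.7
tool_pos: [0.4418, 0.0008, 0.0542]
orientation: [[-0.956, -0.295, -0.005], [-0.295, 0.956, 0.001], [0.004, 0.002, -1.0]]
wrist_force: [-4.4, 3.8, 0.4]
opening: 0.0242
grasp_force: 10.0
```

Request:
send_rows --motion '[{"tx":0,"ty":0,"tz":-0.1,"twist":0,"jaw":2},{"tx":0,"ty":0,"tz":0,"twist":0,"jaw":2},{"tx":0,"ty":0,"tz":-0.1,"twist":0,"jaw":2},{"tx":0,"ty":0,"tz":0,"twist":0,"jaw":2}]'

```text
clock: 22.1
tool_pos: [0.442, 0.0009, 0.0532]
orientation: [[-0.956, -0.295, -0.004], [-0.295, 0.956, 0.001], [0.003, 0.002, -1.0]]
wrist_force: [-3.9, 3.7, 10.4]
opening: 0.0244
grasp_force: 10.0
```

```bash
python3 - <<'E'
from h import *
im,d=cams.read_camera("scene"); cv2.imwrite("pics/s7.png",cv2.resize(im[200:310,250:400],None,fx=4,fy=4,interpolation=cv2.INTER_CUBIC))
E
```

```text
(no output)
```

View pics/s7.png

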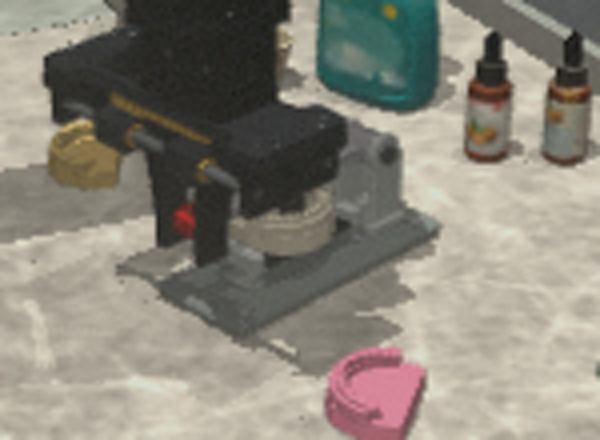

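Force has risen to 10 N, so the foot is on the cast. The picture shows the red handle at (185,218) between the fingers and the cast level on the bed at (290,228). I'll ease off, release and retreat.

Request:
send_rows --motion '[{"tx":0,"ty":0,"tz":0.1,"twist":0,"jaw":2},{"tx":0,"ty":0,"tz":0,"twist":0,"jaw":3},{"tx":0,"ty":0,"tz":0,"twist":0,"jaw":4.5},{"tx":0,"ty":0,"tz":0,"twist":0,"jaw":5},{"tx":0,"ty":0,"tz":0,"twist":0,"jaw":5},{"tx":0,"ty":0,"tz":2,"twist":0,"jaw":5},{"tx":0,"ty":0,"tz":4,"twist":0,"jaw":5},{"tx":0,"ty":0,"tz":4,"twist":0,"jaw":5}]'

```text
clock: 22.95
tool_pos: [0.4438, 0.0002, 0.1542]
orientation: [[-0.956, -0.294, -0.001], [-0.294, 0.956, 0.0], [0.001, 0.001, -1.0]]
wrist_force: [1.5, -0.6, 0.4]
opening: 0.0499
grasp_force: 0.0
```

Request:
send_rows --motion '[{"tx":0,"ty":0,"tz":4,"twist":0,"jaw":5},{"tx":0,"ty":0,"tz":4,"twist":0,"jaw":5},{"tx":2,"ty":4,"tz":0,"twist":0,"jaw":5},{"tx":3,"ty":4,"tz":0,"twist":0,"jaw":5},{"tx":4,"ty":3,"tz":0,"twist":0,"jaw":5},{"tx":4,"ty":1,"tz":0,"twist":0,"jaw":5},{"tx":0,"ty":0,"tz":0,"twist":0,"jaw":5},{"tx":0,"ty":0,"tz":0,"twist":0,"jaw":5}]'

```text
clock: 23.75
tool_pos: [0.5741, 0.1205, 0.2328]
orientation: [[-0.956, -0.295, -0.001], [-0.295, 0.956, -0.0], [0.001, -0.0, -1.0]]
wrist_force: [-0.3, -0.3, -1.8]
opening: 0.0499
grasp_force: 0.0
```

```bash
python3 look.py w8 foot
```

```text
23.8 [0.573  0.1202 0.2328] [-0.2943  0.9557  0.0003] cam [0.51   0.1007 0.3956] [ 0.2321  0.0725 -0.97  ]
foot 0.8 [238.4 140.2] [0.5248 0.0347 0.0765] [np.float64(0.047830471920049245), np.float64(-0.21433220332468073), np.float64(-1.0355149783802593)] [79 77 79]
```

View pics/w8.png

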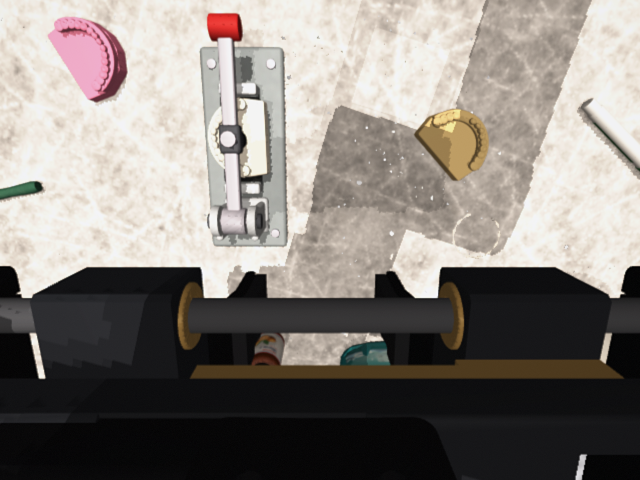

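The lever is down with its foot over the cast's middle at (231,139), the cast sits between the lips, and the tan cast is where it was at (453,143). Handing in.

```bash
python3 -c "
from h import *
print(r.job_done())"
```

```text
the job is handed in; nothing more can be done
None
```

I handed the job in at about 24 s: the white cast lies teeth up, centred on the bed between the lips, the lever was lowered by hand until its foot pressed on the cast, and the tan cast was not touched; no verdict came back.

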